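Gauge two microscope eyepiece sleeves and sort them

TASK

Two aluminium eyepiece sleeves stand on the bench; they look alike from outside, but only one has a bore wide enough for the gauge pin. Slide the sleeve that fits over the gauge pin, fully home on the pin's base, and leave it there; stand the one that is too narrow upright in the shallow steel reject tray.

Things in the scene. Friction and masses are not known exactly. Their poses are not given: they have to be found in the camera images.
- sleeve_wide_mid (a point): Centre (half-way up, on the axis) of the sleeve that fits: a plain loose aluminium tube standing upright, 46 mm outer diameter, 45 mm high, 34 mm bore right through (6 mm thin wall), about 90 g. z is the tube's axis, up at the start.
- sleeve_narrow_mid (a point): Centre (half-way up, on the axis) of the sleeve that does not fit: a plain loose aluminium tube standing upright, 46 mm outer diameter, 45 mm high like the other, but with an 18 mm bore (14 mm thick wall), about 160 g. z is the tube's axis, up at the start.
- gauge: Gauge pin, fixed to the bench: a round dark steel base of 90 mm diameter and 12 mm height with a bright upright steel pin in its middle. The pin rises 50 mm above the base (its tip is 62 mm above the bench): 28 mm diameter for its lower 22 mm, then tapering to 10 mm at the flat tip. Origin on the pin's axis at the underside of the base (bench level), z up. A sleeve that is home stands on the base, its centre 34.5 mm above this origin.
- tray: Reject tray, fixed to the bench: shallow square open steel tray, 140 x 140 mm outside, 14 mm high, walls and floor about 4 to 5 mm thick (inside 132 x 132 mm). Origin at the centre of its underside (bench level), x and y along its sides, z up. A sleeve standing in it has its centre about 27 mm above this origin.

How it is judged:
By the outcome, as a careful person would: the job done as asked, in the order asked, and still so for the second after the job is handed in, with the robot touching nothing.
It also fails if it takes over 58 s, if anything falls off the work surface, if the arm or the gripper's body presses on something with over 40 N, if the wrist force passes 120 N, or if a joint passes its speed limit or range.

ROBOT

A 6-joint arm with a two-finger parallel gripper is mounted at the origin on the work surface. World frame = base frame: x ahead of the robot, y to its left, z up, the work surface at z = 0. Lengths are in m, angles in rad, forces in N, time in s.
With the tool pointing down it reaches from about 0.35 to 0.725 m from the base axis. Payload 4.3 kg.
Tool frame: the origin (TCP) lies on the centre line of the jaws, within the pads' length; the fingertips stand finger_overhang ahead of it and the grasp point (between the pads) lies 2 mm behind it (finger_overhang is the distance from the TCP to the fingertips, in m); z points along the fingers, y is the direction in which the jaws open and shut (so a half turn about z gives the same grasp; the last joint's range is limited). The gripper opens to 85 mm and grips with 20 to 120 N. Pads are 22 mm wide; open, the fingers measure 114 mm over their backs; the gripper's body (76 mm by 85 mm) begins 54 mm behind the grasp point. The pads swing forward as they close: fully open they stand 13 mm farther back than shut.
Start: joints at [-1.368, 0.377, 0.081, 1.274, 0, 1.46], TCP at [0.177, -0.547, 0.248] pointing down, gripper open.
Joint ranges: [-2.72, 2.72], [-0.84, 1.66], [-1.02, 1.22], [-1.77, 2.12], [-1.37, 1.28], [-3.14, 3.14]. Speed limits (rad/s): [2.57, 2.57, 3.14, 3.14, 3.14, 3.14].

INTERFACE

Orientations are given as a rotation vector (axis times angle).
In Python, from cell import * gives the robot as it stands.
- The arm moves only by the tool play_rows, never from a script. Its arguments are lists of equal length, an entry for each row: "offset": the shift along the tool's x, y, z in cm, a list of three; "turn": the turn, a rotation vector about the tool's x, y, z in rad, a list of three. In form: {"offset": [[tx, ty, tz], ...], "turn": [[ax, ay, az], ...]}. A call has 1 to 12 rows; each row is the pose to reach, as a shift and turn from the pose commanded when the call began, along the tool's axes at that moment; what a row does not reach only later rows make up. A row lasts 1/10 s, in which the tool goes at most 50 mm and 8.59 degrees, less where a joint would pass 70% of its speed; a pose out of reach is approached as far as the arm can. A call with a gripper value outside its range is refused whole. "fingers" is the closure in counts, from 0 (fully open) to 255 (shut), set as the call begins (left out, the last holds). The fingers move at their own pace and stop on an object; "grip_force" is the grip in N (left out, the last holds). Time passes only in rows, so rows that repeat a pose let the fingers close. It gives the time, the measured TCP pose, the force and the opening at its end, in the units of the state.
- get_obs(): the state, without advancing time (a new reading comes with each control period).
- capture(name): name is "scene" or "top" or "wrist"; returns a dict with "img" (400x640x3 uint8, blue, green, red), "K" (3x3 intrinsics, pixels), "extrinsics" (4x4, takes a point from world to camera coordinates); the wrist camera has in their place "T_tool_cam" (4x4, takes a point from camera to tool coordinates, whose origin is the TCP and whose axes are the flange's). Camera axes: x right, y down, z forward; pixel columns grow to the right and rows downward; lengths in m; the calibration is good to about 2 mm. A picture is of the moment at which its call begins: read the wrist's pose just before it. There is no depth.
- close_job(): hands the job in, once; it reports no verdict.
The state is a dict: "t": time; "joint_positions": joint angles; "dq": joint speeds; "effort": joint torques, N m; "tcp_pos": TCP position; "ee_rot": TCP orientation; "contact_force": force on the tool from outside, world axes, zero at the start; "torque": the same for the moment, N m; "finger_gap": finger opening in m.
Only numpy, scipy, OpenCV 4.12 (cv2) and the standard library are available. Lean on these libraries where they do the work, as an engineer would, in place of code of your own. Each camera call takes 0.05 s, during which the arm holds its last target. There are 200 camera calls.

## Working session

There is one attempt and no reset: what is moved stays moved. The work goes in short steps, Python scripts to look and compute and a tool call to move; the robot and the scene stay as the last step left them, time stands still between calls to the robot, and variables do not carry over. Pictures are saved under pics/ and viewed, about 8 in all and at most 12, crops included, and the job is handed in when it is done.

Besides the shell and the picture viewer there is one more tool, called after "Call:" as a command line: name --argument value ..., lists and objects as JSON in quotes. play_rows: Moves the arm, as the interface text tells. Its arguments: {"type":"object","properties":{"offset":{"type":"array","items":{"type":"array","items":{"type":"number"}}},"turn":{"type":"array","items":{"type":"array","items":{"type":"number"}}},"fingers":{"type":"number"},"grip_force":{"type":"number"}},"required":["offset","turn"]}

```bash
mkdir -p pics
python3 - <<'E'
from cell import *
import cv2,numpy as np
o=get_obs();print({k:np.round(v,4).tolist() for k,v in o.items()})
for n in("top","scene"):
    c=capture(n);cv2.imwrite(f"pics/{n}0.png",c["img"]);np.savez(n+"0.npz",**c)
    print(n,c["K"].round(1).tolist(),c["extrinsics"].round(3).tolist())
c=capture("wrist");print(c["K"].round(1).tolist(),c["T_tool_cam"].round(4).tolist())
E
```

```text
{'t': 0.0, 'joint_positions': [-1.3684, 0.3781, 0.0796, 1.2744, -0.0, 1.4605], 'dq': [0.0003, 0.0024, 0.0002, 0.0003, -0.0006, -0.0001], 'effort': [0.0008, -46.3602, 26.9876, 0.0208, 0.0, -0.0], 'tcp_pos': [0.1768, -0.5465, 0.2474], 'ee_rot': [-3.1012, -0.4889, 0.0002], 'contact_force': [0.6763, -0.0158, 0.177], 'torque': [0.0179, -0.0008, -0.0159], 'finger_gap': 0.0854}
top [[400.4, 0.0, 319.2], [0.0, 400.4, 203.0], [0.0, 0.0, 1.0]] [[0.02, -1.0, -0.002, 0.001], [-0.987, -0.02, -0.162, 0.521], [0.162, 0.005, -0.987, 0.906], [0.0, 0.0, 0.0, 1.0]]
scene [[387.8, 0.0, 313.7], [0.0, 387.8, 198.2], [0.0, 0.0, 1.0]] [[0.399, 0.917, 0.015, -0.214], [0.535, -0.219, -0.816, -0.224], [-0.745, 0.333, -0.578, 1.381], [0.0, 0.0, 0.0, 1.0]]
[[355.6, 0.0, 323.8], [0.0, 355.6, 201.5], [0.0, 0.0, 1.0]] [[-0.0006, -0.9605, -0.2781, 0.0694], [1.0, -0.0003, -0.001, -0.0008], [0.0008, -0.2781, 0.9605, -0.1262], [0.0, 0.0, 0.0, 1.0]]
```

View pics/top0.png

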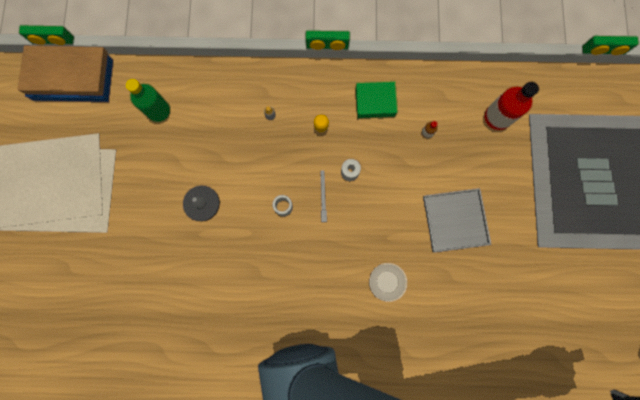

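View pics/scene0.png

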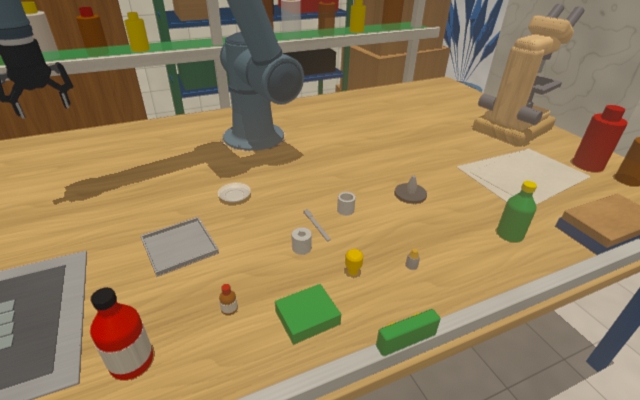

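Top view: wide sleeve at (282,205), narrow at (351,169), gauge at (201,203), and tray at (456,220). Scene view: wide (346,198), narrow (302,235), pin (411,185), tray (180,245). The clutter stands clear of all four.

```bash
cat > h.py <<'E'
from cell import *
import cv2,numpy as np
from scipy.spatial.transform import Rotation as R
def ray(K,Twc,uv):  # Twc world->cam
    d=np.linalg.inv(K)@[*uv,1];Rm=Twc[:3,:3];return -Rm.T@Twc[:3,3],Rm.T@d
def onplane(K,T,uv,z):
    c,d=ray(K,T,uv);return c+d*(z-c[2])/d[2]
def tri(views): # [(K,T,uv)]
    A=np.zeros((3,3));b=np.zeros(3)
    for v in views:
        c,d=ray(*v);d=d/np.linalg.norm(d);P=np.eye(3)-np.outer(d,d);A+=P;b+=P@c
    x=np.linalg.solve(A,b)
    return x
def tool():
    o=get_obs();T=np.eye(4);T[:3,:3]=R.from_rotvec(o["ee_rot"]).as_matrix();T[:3,3]=o["tcp_pos"];return T
def wrist(name):
    T=tool();c=capture("wrist");cv2.imwrite(f"pics/{name}.png",c["img"])
    E=np.linalg.inv(T@c["T_tool_cam"]);np.savez(name+".npz",img=c["img"],K=c["K"],E=E,T=T);return c["img"],c["K"],E
def totool(p,T=None):
    T=tool() if T is None else T;return (np.linalg.inv(T)@[*p,1])[:3]*100
E
python3 - <<'E'
from h import *
a=np.load("top0.npz");b=np.load("scene0.npz")
for n,p,q in(("wide top",(282,205),(346,197)),("narrow top",(351,168),(302,234)),("pin tip",(199,202),(412,179)),("tray mid",(456,220.5),(180,245))):
    print(n,tri([(a["K"],a["extrinsics"],p),(b["K"],b["extrinsics"],q)]).round(3))
print(tool().round(3))
E
```

```text
wide top [0.515 0.1   0.041]
narrow top [ 0.608 -0.062  0.042]
pin tip [0.518 0.298 0.05 ]
tray mid [ 0.491 -0.323  0.001]
[[ 0.951  0.308 -0.     0.177]
 [ 0.308 -0.951  0.001 -0.547]
 [ 0.    -0.001 -1.     0.248]
 [ 0.     0.     0.     1.   ]]
```

Call:
play_rows --offset '[[36.9,-11.9,0],[36.9,-11.9,0],[36.9,-11.9,0],[36.9,-11.9,0],[36.9,-11.9,0],[36.9,-11.9,0],[36.9,-11.9,0],[36.9,-11.9,0],[36.9,-11.9,0],[36.9,-11.9,0],[36.9,-11.9,0],[36.9,-11.9,0]]' --turn '[[0,0,-1.258],[0,0,-1.258],[0,0,-1.258],[0,0,-1.258],[0,0,-1.258],[0,0,-1.258],[0,0,-1.258],[0,0,-1.258],[0,0,-1.258],[0,0,-1.258],[0,0,-1.258],[0,0,-1.258]]' --fingers 0 --grip_force 40

```text
t: 1.35
tcp_pos: [0.4907, -0.3209, 0.2482]
ee_rot: [-2.224, -2.219, 0.0]
contact_force: [-0.2, -0.1, 0.0]
finger_gap: 0.0854
```

Run:
```python
from h import *
print(tool().round(3),get_obs()["joint_positions"].round(2)); wrist("w_tray")
```

```text
[[ 0.002  1.    -0.     0.491]
 [ 1.    -0.002  0.    -0.321]
 [ 0.    -0.    -1.     0.248]
 [ 0.     0.     0.     1.   ]] [-0.69  0.4   0.12  1.29 -0.    0.89]
```

Call:
play_rows --offset '[[32,5,0],[32,5,0],[32,5,0],[32,5,0],[32,5,0],[32,5,0],[32,5,0],[32,5,0],[32,5,0]]' --turn '[[0,0,0],[0,0,0],[0,0,0],[0,0,0],[0,0,0],[0,0,0],[0,0,0],[0,0,0],[0,0,0]]'

```text
t: 2.3
tcp_pos: [0.5413, -0.0008, 0.2484]
ee_rot: [2.221, 2.221, -0.001]
contact_force: [0.9, -0.0, -0.4]
finger_gap: 0.0852
```

Run:
```python
from h import *
print(tool()[:3,3].round(4)); wrist("w_mid")
```

```text
[ 0.5413 -0.0008  0.2484]
```

Call:
play_rows --offset '[[18,-2,0],[18,-2,0],[18,-2,0],[18,-2,0],[18,-2,0],[18,-2,0]]' --turn '[[0,0,0],[0,0,0],[0,0,0],[0,0,0],[0,0,0],[0,0,0]]'

```text
t: 2.95
tcp_pos: [0.5217, 0.1785, 0.2482]
ee_rot: [2.222, 2.22, -0.001]
contact_force: [-0.2, 0.2, -0.1]
finger_gap: 0.0855
```

Run:
```python
from h import *
print(tool()[:3,3].round(4)); wrist("w_gau")
a=[cv2.imread(f"pics/{n}.png") for n in("w_tray","w_mid","w_gau")]
cv2.imwrite("pics/three.png",cv2.resize(np.vstack(a[1:]),None,fx=.75,fy=.75))
```

```text
[0.5217 0.1785 0.2482]
```

View pics/three.png

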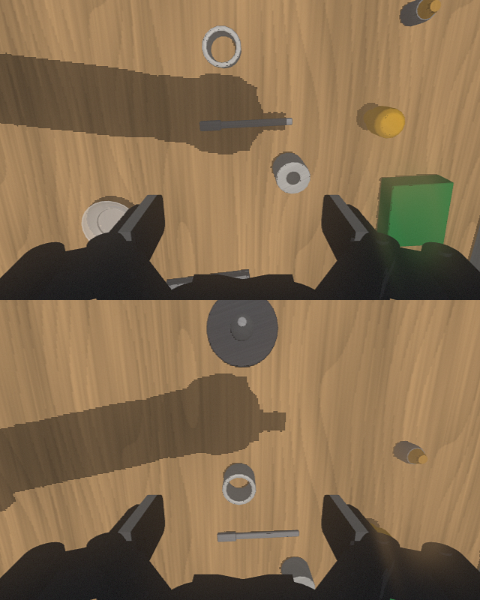

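View pics/w_tray.png

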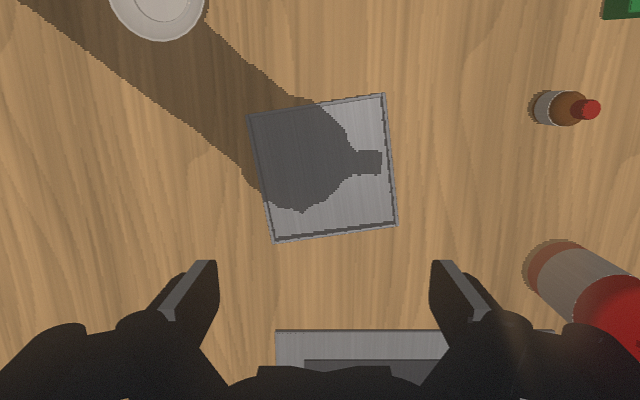

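The upper picture (w_mid, full scale) shows the wide sleeve's rim at about (295,61) and the narrow one's at (391,237). The lower one (w_gau) shows the wide rim at about (319,252), the pin tip at (323,29) and the base at (323,44). In w_tray, the tray's corners are near (249,115), (384,94), (397,224) and (275,242).

```bash
cat > seg.py <<'E'
from h import *
def blob(img,uv,r,thr,hi=256,smax=45):
    """ellipse of the hull of the grey blob with value thr..hi in a box about uv"""
    hsv=cv2.cvtColor(img,cv2.COLOR_BGR2HSV);x0=max(0,int(uv[0]-r));y0=max(0,int(uv[1]-r))
    s=hsv[y0:int(uv[1]+r),x0:int(uv[0]+r)]
    m=((s[...,1]<smax)&(s[...,2]>=thr)&(s[...,2]<hi)).astype(np.uint8)
    cs,_=cv2.findContours(m,cv2.RETR_EXTERNAL,cv2.CHAIN_APPROX_NONE)
    c=cv2.convexHull(max(cs,key=len));(u,v),ax,an=cv2.fitEllipse(c)
    return np.array([u+x0,v+y0]),np.round(ax,1)
E
python3 - <<'E'
from seg import *
m=np.load("w_mid.npz");g=np.load("w_gau.npz");t=np.load("top0.npz")
def show(n,d,uv,r,thr,E="E"):
    c,ax=blob(d["img"],uv,r,thr);print(n,c.round(1),ax);return d["K"],d[E],c
hsv=cv2.cvtColor(g["img"],cv2.COLOR_BGR2HSV);print(hsv[225:290:4,319,1:].tolist());print(hsv[15:45:3,323,1:].tolist())
a=show("wide mid",m,(295,61),40,150);b=show("wide gau",g,(319,252),35,150)
p=show("pin gau",g,(323,29),12,140);n=show("narrow mid",m,(391,237),32,150);nt=show("narrow top",t,(351,169),14,150,"extrinsics")
print("wide",tri([a,b]).round(4),onplane(*a,.045).round(4),onplane(*b,.045).round(4))
print("pin",onplane(*p,.062).round(4)); print("narrow",onplane(*n,.045).round(4),tri([n,nt]).round(4))
w=np.load("w_tray.npz")
P=np.array([onplane(w["K"],w["E"],q,.014) for q in[(249,115),(384,94),(397,224),(275,242)]]);print(P.round(3),P.mean(0).round(4))
E
```

```text
[[28, 100], [27, 96], [13, 192], [88, 168], [111, 170], [113, 167], [114, 174], [28, 100], [28, 101], [28, 99], [29, 98], [16, 191], [91, 166], [109, 169], [108, 168], [113, 165], [109, 168]]
[[6, 84], [15, 83], [11, 89], [4, 145], [7, 149], [5, 150], [5, 151], [6, 83], [12, 87], [15, 86]]
wide mid [294.5  61.6] [50.9 54.8]
wide gau [318.2 252. ] [40.2 44. ]
pin gau [322.3  28.6] [ 9.6 11.4]
narrow mid [390.6 236.9] [40.8 44.6]
narrow top [350.7 167.8] [17.1 17.6]
wide [0.5145 0.1011 0.0447] [0.5145 0.1011 0.045 ] [0.5145 0.1013 0.045 ]
pin [0.5192 0.3034 0.062 ]
narrow [ 0.6061 -0.0617  0.045 ] [ 0.607  -0.0623  0.044 ]
[[ 0.416 -0.265  0.014]
 [ 0.548 -0.245  0.014]
 [ 0.568 -0.379  0.014]
 [ 0.436 -0.4    0.014]] [ 0.4916 -0.3224  0.014 ]
```

Run:
```python
import cell;from h import *
print(getattr(cell,"finger_overhang",None),[k for k in dir(cell) if not k.startswith("_")][:40])
print(totool([.5145,.1012,.030]).round(2))
```

```text
0.017 ['PlanningError', 'capture', 'close_job', 'finger_overhang', 'get_obs']
[-7.65 -0.72 21.83]
```

Call:
play_rows --offset '[[-4,-0.7,4],[-7.7,-0.7,8],[-7.7,-0.7,12],[-7.7,-0.7,14],[-7.7,-0.7,14],[-7.7,-0.7,14]]' --turn '[[0,0,0],[0,0,0],[0,0,0],[0,0,0],[0,0,0],[0,0,0]]'

```text
t: 3.6
tcp_pos: [0.5148, 0.1012, 0.1088]
ee_rot: [2.224, 2.219, -0.0]
contact_force: [-0.4, 0.3, 1.0]
finger_gap: 0.0852
```

Call:
play_rows --offset '[[0,0,3],[0,0,6],[0,0,7.8],[0,0,7.8],[0,0,7.8]]' --turn '[[0,0,0],[0,0,0],[0,0,0],[0,0,0],[0,0,0]]'

```text
t: 4.1
tcp_pos: [0.5161, 0.1026, 0.0321]
ee_rot: [2.22, 2.22, 0.003]
contact_force: [-0.6, -0.7, 0.4]
finger_gap: 0.0855
```

Call:
play_rows --offset '[[0,0,0],[0,0,0],[0,0,0],[0,0,0],[0,0,0],[0,0,0],[0,0,0],[0,0,0],[0,0,0],[0,0,0]]' --turn '[[0,0,0],[0,0,0],[0,0,0],[0,0,0],[0,0,0],[0,0,0],[0,0,0],[0,0,0],[0,0,0],[0,0,0]]' --fingers 255 --grip_force 40

```text
t: 5.1
tcp_pos: [0.5156, 0.1027, 0.0318]
ee_rot: [2.22, 2.22, 0.003]
contact_force: [-1.1, 0.5, 6.4]
finger_gap: 0.0448
```

Call:
play_rows --offset '[[0,0,-2],[0,0,-5],[0,0,-9],[0,0,-12],[0,0,-12],[0,0,-12]]' --turn '[[0,0,0],[0,0,0],[0,0,0],[0,0,0],[0,0,0],[0,0,0]]'

```text
t: 5.7
tcp_pos: [0.515, 0.1027, 0.151]
ee_rot: [2.22, 2.22, 0.002]
contact_force: [-0.5, 0.5, -1.1]
finger_gap: 0.0449
```

Call:
play_rows --offset '[[4,0,0],[8,0,0],[11,0.4,0],[11,0.4,0],[11,0.4,0]]' --turn '[[0,0,0],[0,0,0],[0,0,0],[0,0,0],[0,0,0]]'

```text
t: 6.2
tcp_pos: [0.5171, 0.2127, 0.1484]
ee_rot: [-2.219, -2.222, 0.005]
contact_force: [-0.0, 0.5, -1.0]
finger_gap: 0.0452
```

Run:
```python
from h import *
print(tool().round(4),get_obs()["finger_gap"]); wrist("w_carry")
```

```text
[[-0.0014  1.     -0.0033  0.5171]
 [ 1.      0.0014 -0.0016  0.2127]
 [-0.0016 -0.0033 -1.      0.1484]
 [ 0.      0.      0.      1.    ]] 0.04520059316701093
```

View pics/w_carry.png

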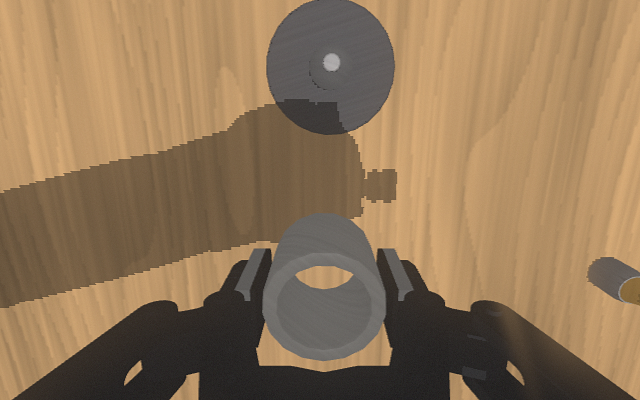

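The sleeve is held upright between the pads with its rim centre at about (324,306). The pin tip is at (331,62) and its base is centred near (331,67).

Run:
```python
from seg import *
g=np.load("w_gau.npz");c=np.load("w_carry.npz")
p1,_=blob(g["img"],(323,29),12,140);p2,a2=blob(c["img"],(331,62),16,140);print(p2,a2)
X=tri([(g["K"],g["E"],p1),(c["K"],c["E"],p2)]);print("pin",X.round(4),onplane(c["K"],c["E"],p2,.062).round(4))
T=c["T"];zt=T[2,3]+.0133
S=onplane(c["K"],c["E"],(324.5,306),zt);print("sleeve top",S.round(4),"rel tcp",(S-T[:3,3]).round(4))
print("edges",[onplane(c["K"],c["E"],q,zt)[:2].round(4).tolist() for q in[(263,306),(387,306),(324,252),(324,361)]])
```

```text
[331.23656273  61.79663086] [16.3 17.3]
pin [0.5193 0.3033 0.063 ] [0.5194 0.3034 0.062 ]
sleeve top [0.516  0.2118 0.1617] rel tcp [-0.0011 -0.0009  0.0133]
edges [[0.4937, 0.2117], [0.5385, 0.2118], [0.5158, 0.2329], [0.5158, 0.188]]
```

Call:
play_rows --offset '[[4,0.3,0],[8,0.3,0],[9.2,0.3,0],[9.2,0.3,3],[9.2,0.3,4],[9.2,0.3,4],[9.2,0.3,4]]' --turn '[[0,0,0],[0,0,0],[0,0,0],[0,0,0],[0,0,0],[0,0,0],[0,0,0]]'

```text
t: 6.95
tcp_pos: [0.5212, 0.3034, 0.1103]
ee_rot: [-2.223, -2.22, 0.002]
contact_force: [-0.1, -1.0, -0.5]
finger_gap: 0.0452
```

Run:
```python
from h import *
print(tool().round(4)); i,_,_=wrist("w_over");cv2.imwrite("pics/c1.png",cv2.resize(i[180:400,180:460],None,fx=2,fy=2))
```

```text
[[ 1.400e-03  1.000e+00 -1.100e-03  5.212e-01]
 [ 1.000e+00 -1.400e-03 -8.000e-04  3.034e-01]
 [-8.000e-04 -1.100e-03 -1.000e+00  1.103e-01]
 [ 0.000e+00  0.000e+00  0.000e+00  1.000e+00]]
```

View pics/c1.png

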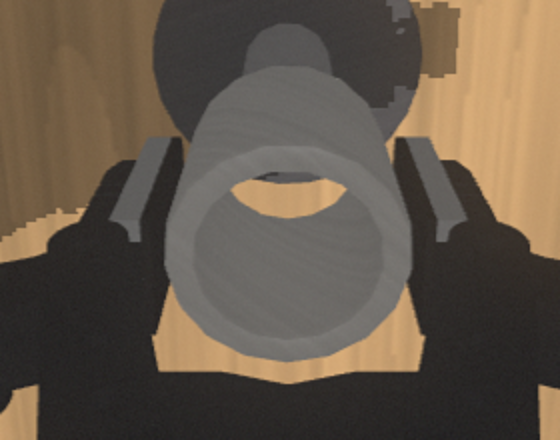

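The sleeve is over the pin: in the crop the pin is at column 287 and the sleeve axis at 288. I'll lower it now.

Call:
play_rows --offset '[[0,0,1],[0,0,2],[0,0,3],[0,0,4],[0,0,4.5],[0,0,4.5],[0,0,4.5]]' --turn '[[0,0,0],[0,0,0],[0,0,0],[0,0,0],[0,0,0],[0,0,0],[0,0,0]]'

```text
t: 7.7
tcp_pos: [0.5214, 0.3047, 0.0652]
ee_rot: [2.221, 2.222, -0.0]
contact_force: [0.5, -0.0, -0.9]
finger_gap: 0.0451
```

Call:
play_rows --offset '[[0,0,0.5],[0,0,1],[0,0,1.5],[0,0,1.9],[0,0,2.1],[0,0,2.1]]' --turn '[[0,0,0],[0,0,0],[0,0,0],[0,0,0],[0,0,0],[0,0,0]]'

```text
t: 8.3
tcp_pos: [0.5213, 0.3046, 0.0441]
ee_rot: [-2.221, -2.221, 0.001]
contact_force: [-0.1, 0.2, -1.2]
finger_gap: 0.0454
```

Call:
play_rows --offset '[[0,0,0.05],[0,0,0.1],[0,0,0.1],[0,0,0.1]]' --turn '[[0,0,0],[0,0,0],[0,0,0],[0,0,0]]'

```text
t: 8.7
tcp_pos: [0.5216, 0.3047, 0.0439]
ee_rot: [2.221, 2.221, 0.001]
contact_force: [-2.2, -0.4, 6.0]
finger_gap: 0.0452
```

Force of 6 N upward, so it is home. Opening partway first (limited sideways push), then fully, and lifting.

Call:
play_rows --offset '[[0,0,0],[0,0,0],[0,0,0],[0,0,0],[0,0,0],[0,0,0],[0,0,0],[0,0,0]]' --turn '[[0,0,0],[0,0,0],[0,0,0],[0,0,0],[0,0,0],[0,0,0],[0,0,0],[0,0,0]]' --fingers 0

```text
t: 9.5
tcp_pos: [0.5214, 0.3046, 0.0432]
ee_rot: [2.221, 2.221, -0.0]
contact_force: [0.2, 0.1, -0.0]
finger_gap: 0.0851
```

Call:
play_rows --offset '[[0,0,-2],[0,0,-5],[0,0,-9],[0,0,-13],[0,0,-16],[0,0,-16]]' --turn '[[0,0,0],[0,0,0],[0,0,0],[0,0,0],[0,0,0],[0,0,0]]'

```text
t: 10.1
tcp_pos: [0.5243, 0.306, 0.2088]
ee_rot: [2.219, 2.219, 0.014]
contact_force: [1.1, 0.5, 0.0]
finger_gap: 0.0856
```

Run:
```python
from h import *
print(tool()[:3,3].round(4)); i,_,_=wrist("w_home");s=capture("scene")["img"]
cv2.imwrite("pics/c2.png",np.hstack([cv2.resize(i[120:400,200:460],(390,420)),cv2.resize(s[140:240,340:480],(406,420))]))
print(totool([.6065,-.062,.110]).round(2))
```

```text
[0.5243 0.306  0.2088]
[-36.7    8.43   9.38]
```

View pics/c2.png

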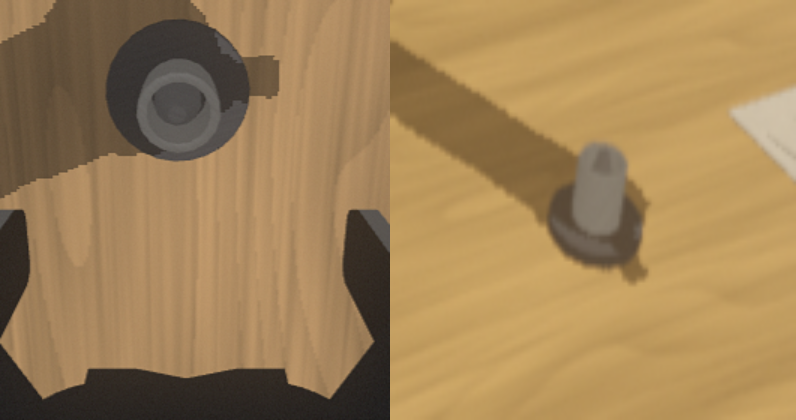

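The sleeve stands on the base with the pin tip just at its rim, in both the wrist crop and the scene crop. Next is the narrow sleeve.

Call:
play_rows --offset '[[-36.7,8.4,0],[-36.7,8.4,0],[-36.7,8.4,0],[-36.7,8.4,0],[-36.7,8.4,0],[-36.7,8.4,0],[-36.7,8.4,0],[-36.7,8.4,4],[-36.7,8.4,9],[-36.7,8.4,9],[-36.7,8.4,9],[-36.7,8.4,9]]' --turn '[[0,0,0],[0,0,0],[0,0,0],[0,0,0],[0,0,0],[0,0,0],[0,0,0],[0,0,0],[0,0,0],[0,0,0],[0,0,0],[0,0,0]]'

```text
t: 11.4
tcp_pos: [0.6067, -0.062, 0.1151]
ee_rot: [2.219, 2.221, 0.002]
contact_force: [0.5, -0.0, 0.0]
finger_gap: 0.0855
```

Run:
```python
from h import *
print(tool().round(4),totool([.6065,-.062,.031]).round(2))
```

```text
[[-9.000e-04  1.000e+00  2.700e-03  6.067e-01]
 [ 1.000e+00  9.000e-04 -6.000e-04 -6.200e-02]
 [-6.000e-04  2.700e-03 -1.000e+00  1.151e-01]
 [ 0.000e+00  0.000e+00  0.000e+00  1.000e+00]] [ 0.01 -0.05  8.41]
```

Call:
play_rows --offset '[[0,0,3],[0,0,6],[0,0,8.4],[0,0,8.4],[0,0,8.4]]' --turn '[[0,0,0],[0,0,0],[0,0,0],[0,0,0],[0,0,0]]'

```text
t: 11.9
tcp_pos: [0.6071, -0.0621, 0.0315]
ee_rot: [2.219, 2.221, 0.003]
contact_force: [-0.1, -0.2, 0.6]
finger_gap: 0.0851
```

Call:
play_rows --offset '[[0,0,0],[0,0,0],[0,0,0],[0,0,0],[0,0,0],[0,0,0],[0,0,0],[0,0,0],[0,0,0],[0,0,0]]' --turn '[[0,0,0],[0,0,0],[0,0,0],[0,0,0],[0,0,0],[0,0,0],[0,0,0],[0,0,0],[0,0,0],[0,0,0]]' --fingers 255 --grip_force 50

```text
t: 12.9
tcp_pos: [0.6069, -0.0626, 0.0313]
ee_rot: [2.219, 2.22, 0.003]
contact_force: [0.4, -0.0, 6.0]
finger_gap: 0.0452
```

Call:
play_rows --offset '[[0,0,-2],[0,0,-5],[0,0,-9],[0,0,-12],[0,0,-12],[0,0,-12]]' --turn '[[0,0,0],[0,0,0],[0,0,0],[0,0,0],[0,0,0],[0,0,0]]'

```text
t: 13.5
tcp_pos: [0.6059, -0.0625, 0.15]
ee_rot: [2.22, 2.22, 0.001]
contact_force: [-0.1, 0.3, -3.5]
finger_gap: 0.0446
```

Run:
```python
from h import *
T=tool();print(T.round(4),totool([.4916,-.322,T[2,3]]).round(2));i,_,_=wrist("w_nar")
cv2.imwrite("pics/c3.png",i[180:400,160:480])
```

```text
[[ 1.000e-04  1.000e+00  1.700e-03  6.059e-01]
 [ 1.000e+00 -1.000e-04 -4.000e-04 -6.250e-02]
 [-4.000e-04  1.700e-03 -1.000e+00  1.500e-01]
 [ 0.000e+00  0.000e+00  0.000e+00  1.000e+00]] [-2.595e+01 -1.143e+01 -1.000e-02]
```

View pics/c3.png

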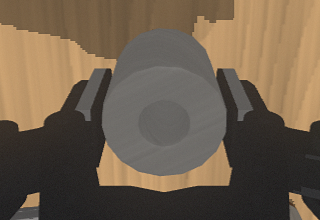

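Call:
play_rows --offset '[[-26,-11.4,0],[-26,-11.4,0],[-26,-11.4,0],[-26,-11.4,0],[-26,-11.4,0],[-26,-11.4,0],[-26,-11.4,0],[-26,-11.4,0],[-26,-11.4,3],[-26,-11.4,5],[-26,-11.4,5],[-26,-11.4,5]]' --turn '[[0,0,0],[0,0,0],[0,0,0],[0,0,0],[0,0,0],[0,0,0],[0,0,0],[0,0,0],[0,0,0],[0,0,0],[0,0,0],[0,0,0]]'

```text
t: 14.75
tcp_pos: [0.4912, -0.3207, 0.0987]
ee_rot: [-2.218, -2.222, 0.0]
contact_force: [0.5, 0.9, -1.1]
finger_gap: 0.0449
```

Run:
```python
from h import *
w=np.load("w_tray.npz");t=np.load("top0.npz")
P=np.array([tri([(w["K"],w["E"],p),(t["K"],t["extrinsics"],q)]) for p,q in zip([(249,115),(384,94),(397,224),(275,242)],[(424,196),(478,190),(489,243),(433,251)])])
print(P.round(3),P.mean(0).round(4),totool([.4916,-.322,.0365]).round(2));print(tool().round(4))
```

```text
[[ 0.485 -0.22   0.251]
 [ 0.498 -0.249  0.336]
 [ 0.384 -0.071  0.832]
 [ 0.438 -0.254  0.233]] [ 0.4511 -0.1984  0.4129] [-0.14  0.05  6.22]
[[-0.0017  1.     -0.0019  0.4912]
 [ 1.      0.0017  0.0017 -0.3207]
 [ 0.0017 -0.0019 -1.      0.0987]
 [ 0.      0.      0.      1.    ]]
```

My corner pairing between the two views was rotated by one, so that check is invalid. I'll redo it with the right pairing before landing.

Run:
```python
from h import *
w=np.load("w_tray.npz");t=np.load("top0.npz")
P=np.array([tri([(w["K"],w["E"],p),(t["K"],t["extrinsics"],q)]) for p,q in zip([(249,115),(384,94),(397,224),(275,242)],[(433,251),(424,196),(478,190),(489,243)])])
print(P.round(3),P.mean(0).round(4))
```

```text
[[ 0.415 -0.265  0.009]
 [ 0.549 -0.245  0.01 ]
 [ 0.574 -0.391 -0.02 ]
 [ 0.436 -0.397  0.018]] [ 0.4934 -0.3247  0.0041]
```

Call:
play_rows --offset '[[0,0,2],[0,0,4],[0,0,5],[0,0,5.6],[0,0,5.8],[0,0,5.8]]' --turn '[[0,0,0],[0,0,0],[0,0,0],[0,0,0],[0,0,0],[0,0,0]]'

```text
t: 15.35
tcp_pos: [0.4919, -0.3226, 0.0419]
ee_rot: [2.221, 2.221, 0.0]
contact_force: [0.3, -0.0, -1.2]
finger_gap: 0.045
```

Call:
play_rows --offset '[[0,0,0.1],[0,0,0.2],[0,0,0.3],[0,0,0.3]]' --turn '[[0,0,0],[0,0,0],[0,0,0],[0,0,0]]'

```text
t: 15.75
tcp_pos: [0.4914, -0.3224, 0.0383]
ee_rot: [2.221, 2.221, -0.0]
contact_force: [0.5, 0.0, -2.2]
finger_gap: 0.0448
```

Call:
play_rows --offset '[[0,0,0.1],[0,0,0.2],[0,0,0.25],[0,0,0.25]]' --turn '[[0,0,0],[0,0,0],[0,0,0],[0,0,0]]'

```text
t: 16.15
tcp_pos: [0.4914, -0.3223, 0.0357]
ee_rot: [-2.221, -2.221, 0.0]
contact_force: [0.1, 0.0, -1.5]
finger_gap: 0.0446
```

Call:
play_rows --offset '[[0,0,0.05],[0,0,0.1],[0,0,0.1],[0,0,0.1]]' --turn '[[0,0,0],[0,0,0],[0,0,0],[0,0,0]]'

```text
t: 16.55
tcp_pos: [0.4914, -0.3224, 0.0354]
ee_rot: [2.221, 2.221, -0.0]
contact_force: [-2.4, 1.9, 5.6]
finger_gap: 0.0449
```

Landed with 5.6 N. Releasing and lifting.

Call:
play_rows --offset '[[0,0,0],[0,0,0],[0,0,0],[0,0,0],[0,0,0],[0,0,0],[0,0,0],[0,0,0]]' --turn '[[0,0,0],[0,0,0],[0,0,0],[0,0,0],[0,0,0],[0,0,0],[0,0,0],[0,0,0]]' --fingers 0

```text
t: 17.35
tcp_pos: [0.4914, -0.3224, 0.0348]
ee_rot: [2.221, 2.221, -0.0]
contact_force: [0.2, -0.3, 0.1]
finger_gap: 0.0859
```

Call:
play_rows --offset '[[0,0,-2],[0,0,-5],[0,0,-9],[0,0,-13],[0,0,-17],[0,0,-20],[0,0,-20],[0,0,-20]]' --turn '[[0,0,0],[0,0,0],[0,0,0],[0,0,0],[0,0,0],[0,0,0],[0,0,0],[0,0,0]]'

```text
t: 18.15
tcp_pos: [0.4919, -0.3227, 0.2355]
ee_rot: [2.22, 2.22, 0.0]
contact_force: [0.1, -0.0, -0.5]
finger_gap: 0.0854
```

Run:
```python
from h import *
i,_,_=wrist("w_end");s=capture("scene")["img"]
cv2.imwrite("pics/c4.png",np.hstack([cv2.resize(i[60:340,180:460],(370,370)),cv2.resize(s[140:300,130:450],(428,370))]))
```

```text
(no output)
```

View pics/c4.png

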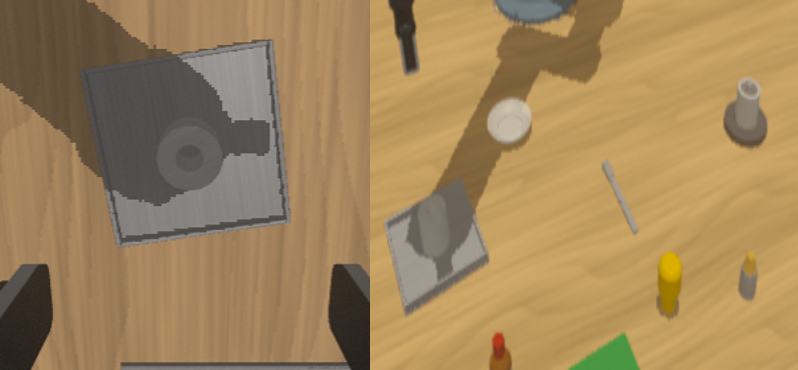

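The narrow sleeve stands upright in the middle of the tray, at (190,157) in the left crop. The wide one is home on the pin, at (747,105) in the right crop, and the gripper is clear of both.

```bash
python3 -c "
from cell import *
print(close_job())"
```

```text
the job is handed in; nothing more can be done
None
```

The job is done and handed in, about 18 s into the 58 s allowed. I slid the wide sleeve over the gauge pin first, then stood the narrow one in the reject tray.

- **Wide sleeve:** it met the base with 6 N at the expected height. Before hand-in, the wrist and scene pictures showed it home, with the pin tip at its rim.
- **Narrow sleeve:** it touched the tray floor with 5.6 N. The last pictures showed it upright in the middle of the tray with the gripper open and clear.
- **Checks that agreed:** two-view heights came out at 44.7 mm and 44 mm for the sleeve tops (45 mm expected) and 63 mm for the pin tip (62 mm expected).
- **Checks that failed or disagreed:**
  - The two-view height of the tray rim was poor: my first corner pairing was wrong, and the repeat gave -20 to +18 mm, because I had picked the top-view corners by eye.
  - So I set the sleeve down in the tray by contact force instead.
  - The finger opening read about 45 mm on the 46 mm sleeves, which did no harm.

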